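# Turn the readout to the reader and hold the photometer slide at the marker

## Robot

A 6-joint arm with a two-finger parallel gripper is mounted at the origin on the work surface. World frame = base frame: x ahead of the robot, y to its left, z up, the work surface at z = 0. Lengths are in m, angles in degrees, forces in N, time in s.
With the tool pointing down it reaches from about 0.25 to 0.725 m from the base axis. Payload 9.7 kg.
Tool frame: the origin (TCP) lies between the finger pads; the fingertips stand 19 mm ahead of it and the grasp point (between the pads) is the TCP; z points along the fingers, y is the line along which they close (so a half turn about z gives the same grasp; the last joint's range is limited). The gripper opens to 85 mm and grips with 20 to 120 N. Pads are 22 mm wide; open, the fingers measure 114 mm over their backs; the gripper's body (76 mm by 85 mm) begins 54 mm behind the grasp point. The pads swing forward as they close: fully open they stand 13 mm farther back than shut.
Start: joints at [-76.261, 4.979, 10.078, 95.1, 0, 90], TCP at [0.131, -0.534, 0.25] pointing down, gripper open.
Joint ranges: [-179.16, 179.16], [-48.56, 103.87], [-65.8, 70.77], [-126.05, 130.52], [-82.76, 87.17], [-180, 180]. Speed limits (degrees/s): [127.2, 127.2, 147.25, 180, 180, 180].

## Interface

Orientations are given as [roll, pitch, yaw] about the fixed x, y, z axes, in that order (R = Rz(yaw) Ry(pitch) Rx(roll)).
In Python, from workcell import telemetry, camera, calibration, workorder gives the robot as it stands.
- The arm moves only by the tool play_rows, never from a script. Its argument "increments" is a list of rows, each a list of 3 entries, a list of its own where there are three numbers: the shift along the tool's x, y, z in mm, then the turn, a rotation vector about the tool's x, y, z in degrees, then the closure, from 0 (fully open) to 1 (shut). In form: [[[x, y, z], [ax, ay, az], jaw], ...]. A call has 1 to 20 rows; each row is the pose to reach, as a shift and turn from the pose commanded when the call began, along the tool's axes at that moment; what a row does not reach only later rows make up. A row lasts 1/10 s, in which the tool goes at most 50 mm and 8.59 degrees, less where a joint would pass 70% of its speed; a pose out of reach is approached as far as the arm can. A call with a gripper value outside its range is refused whole. The fingers move at their own pace and stop on an object; "grip_force" is the grip in N (left out, the last holds). Time passes only in rows, so rows that repeat a pose let the fingers close. It gives the time, the measured TCP pose, the force, the opening and the grip force at its end, in the units of the state.
- telemetry.get_obs(): the state, without advancing time (a new reading comes with each control period).
- camera(name): name is "scene" or "top"; returns (picture, depth): 420x560x3 uint8, red, green, blue; 420x560 float32, m along the optical axis (not along the pixel's ray), 0 where there is no reading.
- calibration(name): a dict with "vertical_fov" (degrees; the focal length in pixels is half the picture's height over the tangent of half this angle, whatever the lens; pixels are square), "cx", "cy" (the principal point, pixels), "rvec" (rotation vector, rad) and "tvec" (3), from world to camera coordinates, as OpenCV has them. Camera axes: x right, y down, z forward; pixel columns grow to the right and rows downward; lengths in m; the calibration is good to about 2 mm. A picture is of the moment at which its call begins. calibration takes no time and is no camera call.
- workorder.job_done(): hands the job in; it is judged then, once.
The state is a dict: "time": time; "q": joint angles; "qd": joint speeds; "joint_efforts": joint torques, N m; "ee_pos": TCP position; "tcp_rot": TCP orientation; "wrist_force": force on the tool from outside, world axes, zero at the start; "torque": the same for the moment, N m; "opening": finger opening in m; "grasp_force": force on a finger pad.
Only numpy, scipy, OpenCV 4.12 (cv2) and the standard library are available. Lean on these libraries where they do the work, as an engineer would, in place of code of your own. Each camera call takes 0.05 s, during which the arm holds its last target. There are 200 camera calls.

## Task

A colleague across the bench (the side facing the robot) is about to take a photometer reading: swivel the readout screen until it looks straight across the bench, square to the bench's far edge, and set it leaning back 20 degrees from upright. Then pull the photometer's spring-return slide out by its upright tab until its pointer is level with the steel marker clamped beside the guide, and keep hold of it there: finish while still holding the slide at the marker with the gripper, because it springs back if let go. Leave the glassware, bottles and other loose things on the bench where they stand.

Things in the scene. Friction and masses are not known exactly. Their poses are not given: they have to be found in the camera images.
- far_edge (a point): reference on the bench top, on its centre line: x points across the bench, straight away from the robot, y runs parallel to the far edge
- stand: readout stand, fixed to the bench: grey round foot, 130 mm wide, 16 mm thick, with a post. Origin under the middle of the foot, on the upright swivel axis. Its own yaw varies and is only the zero of the swivel joint. Stand and photometer may be on either side (left or right)
- swivel (a joint): swivel of the readout about the stand's upright axis, rad, counter-clockwise from above; at 0 the screen faces along the stand's x, limits -1.5 and 1.5. Stiff (0.3 N m of friction), stays where it is left
- screen (a joint): tilt of the readout screen, rad: 0 is upright, positive leans back (the top goes away from the side the screen looks to), limits -0.1 and 1.0. The tilt axis is level, parallel to the screen's width, crosses the swivel axis and lies 100 mm above the bench. Stiff (0.35 N m of friction), stays where it is left
- screen_bar (a point): middle of the round steel carrying bar over the screen: 12 mm thick, 120 mm long, an upright at each end, 138 mm from the tilt axis, 50 mm above the screen's top edge, free below; it can turn between fingers that pinch it. The screen: grey slab 150 mm wide, 80 tall, 16 thick, dark front. Axes: x out of the front of the screen, y along the bar, z up the screen
- photometer: cream box, fixed, 180 mm deep, 200 wide, 110 tall; a guide shelf of aluminium, 26 mm high, 76 wide, with black scale lines, stands 112 mm out of its front, on the side away from the robot. Origin at bench height, 45 mm before the middle of the front face, right under the tab at home; x points out of the front (the way the slide pulls), z up
- slide (a joint): how far the slide is pulled out, m: 0 is home, end stop at 0.07. A spring pulls it back with about 4 N at home and 1.4 N more per 10 mm; it never stays out by itself
- slide_tab (a point): upright black tab of the slide, the part to hold: 10 mm thick along the pull, 36 mm wide, from 28 to 116 mm above the bench; this point is its middle, 100 mm above the bench (16 mm under its top). At home its middle is 45 mm in front of the box. Axes as the photometer's
- slide_pointer (a point): tip of the small white pointer blade (3 mm thick) standing out from the tab's left side (photometer's +y), level with the middle of the tab's thickness, 40 mm above the bench. Axes as the photometer's
- marker: steel marker: a thin upright plate 3 mm thick, 14 mm wide, 44 mm tall on a dark clamp foot, clamped at the guide's +y edge, 25 to 50 mm farther out than the pointer is at home. Fixed. Axes as the photometer's
- marker_line (a point): middle of the marker plate's thickness at its edge next to the guide, 40 mm above the bench. The slide is at the marker when the pointer tip has the same x along the photometer's x axis as this point
- beaker: bystander, loose, not to be moved: clear glass beaker, 64 mm wide, 85 mm tall; origin at the middle of its underside
- jar: bystander, loose, not to be moved: small white plastic jar with white cap, 52 mm wide, 75 mm tall; origin at the middle of its underside
- brown_bottle: bystander, loose, not to be moved: brown glass bottle with black cap, 54 mm wide, 110 mm tall; origin at the middle of its underside
- cell_tray: bystander, loose, not to be moved: open white divided tray, 70 x 110 x 30 mm; origin at the middle of its underside
- squeeze_bottle: bystander, loose, not to be moved: plain white plastic bottle, 68 mm wide, 150 mm tall; origin at the middle of its underside
- capped_jar: bystander, loose, not to be moved: white plastic jar with a blue cap, 60 mm wide, 90 mm tall; origin at the middle of its underside
- dish: bystander, loose, not to be moved: shallow white ceramic bowl, 100 mm wide, 30 mm tall; origin at the middle of its underside
There are look-alikes about, which are no part of the job. What is shaped like the stand but pink is not meant.

How it is judged (in metres and radians):
On the way, in this order (a step that is already met when the one before it is completed fails the run):
1. the readout screen looks straight across the bench, leaning back 20 degrees, at rest (angle between the y axis of screen_bar and the y axis of far_edge, either way round below 0.1 rad and value of joint screen between 0.259 and 0.439 rad and velocity of joint screen between -0.05 and 0.05 rad/s and velocity of joint swivel between -0.05 and 0.05 rad/s), for 0.2 s.
2. then the slide is held at the marker by the fingers (x of slide_pointer in the frame of marker_line between -0.004 and 0.004 m and contact force between the fingers and slide above 2 N), for 0.5 s.
At the end, for the whole second after the job is handed in: The gripper still holds the slide (fingers press on it with over 2 N), the pointer is within 4 mm of the marker line along the pull and still, and the screen looks straight across the bench within 0.1 rad (6 degrees) and leans back 20 degrees within 5 degrees (all of step 2 and angle between the y axis of screen_bar and the y axis of far_edge, either way round below 0.1 rad and value of joint screen between 0.259 and 0.439 rad and velocity of joint slide between -0.02 and 0.02 m/s); the arm keeps its last pose, push and grip.
It fails at once if a loose bystander is moved more than 30 mm or tipped (distance of any of beaker, jar, brown_bottle, cell_tray, squeeze_bottle, capped_jar, dish from where it was at the start of the episode above 0.03 m or angle between any of beaker, jar, brown_bottle, cell_tray, squeeze_bottle, capped_jar, dish's own z axis and vertical above 0.4 rad).
It also fails if it takes over 48 s, if anything falls off the work surface, if the arm or the gripper's body presses on something with over 40 N, if the wrist force passes 120 N, or if a joint passes its speed limit or range.

## Working session

There is one attempt and no reset: what is moved stays moved. The work goes in short steps, Python scripts to look and compute and a tool call to move; the robot and the scene stay as the last step left them, time stands still between calls to the robot, and variables do not carry over. Pictures are saved under pics/ and viewed, at most 10 in all, crops included, and the job is handed in when it is done.

Besides the shell and the picture viewer there is one more tool, called after "Emit:" as a command line: name --argument value ..., lists and objects as JSON in quotes. play_rows: Moves the arm, as the interface text tells. Its arguments: {"type":"object","properties":{"increments":{"type":"array"},"grip_force":{"type":"number"}},"required":["increments"]}

```bash
mkdir -p pics
cat > h.py <<'E'
import numpy as np, cv2
from workcell import telemetry, camera, calibration, workorder
def cal(n):
    c=calibration(n); f=210/np.tan(np.radians(c["vertical_fov"])/2)
    return c,f,cv2.Rodrigues(np.array(c["rvec"],float))[0],np.array(c["tvec"],float)
def cloud(n,d):
    c,f,R,t=cal(n); v,u=np.mgrid[:420,:560]
    P=np.stack([(u-c["cx"])/f*d,(v-c["cy"])/f*d,d],-1)
    W=(P-t)@R; W[d==0]=np.nan; return W
def proj(n,P):
    c,f,R,t=cal(n); p=np.atleast_2d(P)@R.T+t
    return np.c_[p[:,0]/p[:,2]*f+c["cx"],p[:,1]/p[:,2]*f+c["cy"]]
E
python3 - <<'E'
from h import *
for n in("scene","top"):
    im,d=camera(n); np.savez(n+"0.npz",im=im,d=d)
    cv2.imwrite(f"pics/{n}0.png",cv2.resize(im[:,:,::-1],(800,600),interpolation=cv2.INTER_CUBIC))
    c,f,R,t=cal(n); print(n,c,f,-R.T@t)
print(telemetry.get_obs())
E
```

```text
scene {'vertical_fov': 42.96446808795572, 'cx': 285.84958873528194, 'cy': 215.1809804361793, 'rvec': array([ 1.12968113,  2.46327164, -0.88034232]), 'tvec': array([ 0.3760304 , -0.27338634,  2.08301733])} 533.601208487356 [1.42174366 0.70363485 1.4278106 ]
top {'vertical_fov': 54.585514440445856, 'cx': 280.71936194028535, 'cy': 213.32516531263377, 'rvec': array([ 2.09122169, -2.12657948,  0.18824109]), 'tvec': array([0.02683299, 0.59990571, 1.30371573])} 406.9937716165174 [ 0.33282611 -0.00723211  1.39622922]
{'time': 0.1, 'q': array([-7.62596057e+01,  5.00972739e+00,  1.00409483e+01,  9.51008309e+01,
       -1.04460742e-03,  9.00004977e+01]), 'qd': array([ 0.0417634 , -0.0913433 ,  0.02738327,  0.01150462, -0.1649657 ,
       -0.01219308]), 'joint_efforts': array([-1.40289430e-03, -5.21561015e+01,  4.65653336e+01,  1.59531698e-02,
       -8.34518255e-05,  6.95987865e-06]), 'ee_pos': array([ 0.13059065, -0.53408817,  0.2496544 ]), 'tcp_rot': array([-1.79930390e+02,  1.04521136e-03,  1.37398979e+01]), 'wrist_force': array([-0.36599799, -0.50418131,  0.3795457 ]), 'torque': array([ 0.03020406, -0.00549973,  0.01584659]), 'grasp_force': 0.0, 'opening': 0.08593289244330618}
```

View pics/scene0.png

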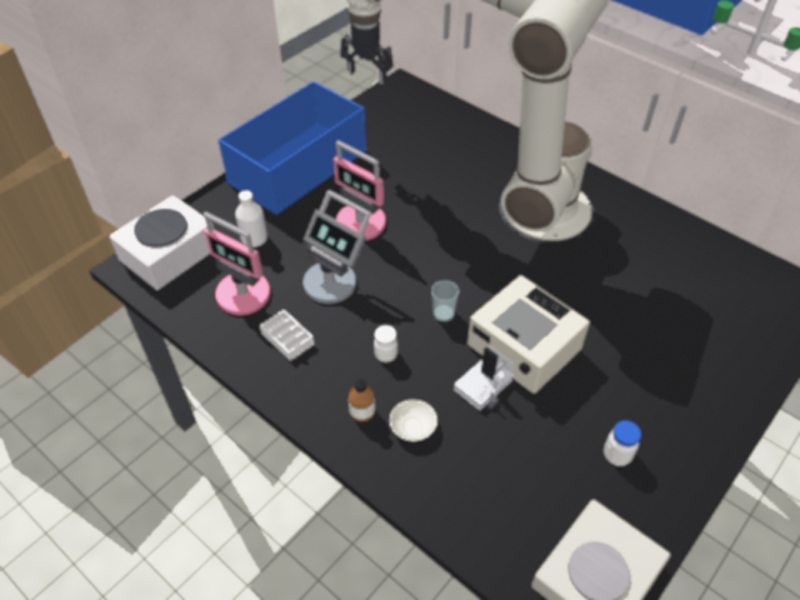

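View pics/top0.png

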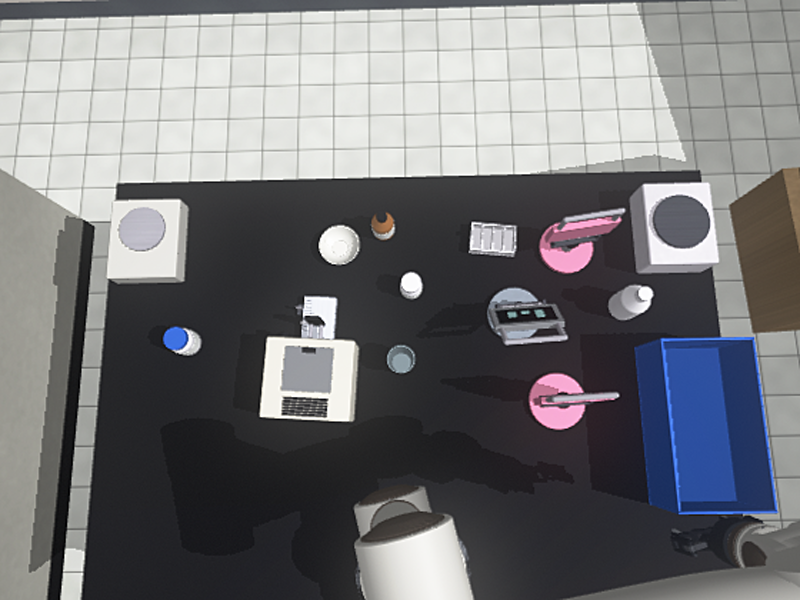

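The thing wanted is the grey stand at top-picture (515,312). It could be confused with the pink stands at (567,247) and (557,400). The photometer is at (310,375) with its tab at about (315,320), and the marker is near (300,310). Next I'll measure and take close crops.

Run:
```python
from h import *
T=np.load("top0.npz");S=np.load("scene0.npz")
WT=cloud("top",T["d"]);WS=cloud("scene",S["d"])
# far edge line: top image rows ~ 185*0.7
z=WT[...,2]; 
pts=[]
for u in range(130,440,10):
    col=z[100:170,u]; k=np.where(abs(col)<0.01)[0]
    if len(k): pts.append(WT[100+k[0],u])
pts=np.array(pts); print("edge fit",np.polyfit(pts[:,1],pts[:,0],1), np.nanmedian(pts[:,2]))
c=WT[int(312*.7),int(515*.7)]; print("near stand",c)
for n,W in(("top",WT),("scene",WS)):
    m=(abs(W[...,2]-.016)<.006)&(np.hypot(W[...,0]-c[0],W[...,1]-c[1])<.12)
    p=W[m][:,:2]; 
    A=np.c_[2*p,np.ones(len(p))]; 
    print(n,"foot pts",len(p),p.min(0),p.max(0))
    im=(T if n=="top" else S)["im"]
    for h in(.12,.15,.18,.2,.21,.22,.23,.24):
        m=(abs(W[...,2]-h)<.006)&(np.hypot(W[...,0]-c[0],W[...,1]-c[1])<.13)
        q=W[m]
        if len(q)>2: print(n,h,len(q),q.mean(0).round(3),q.min(0).round(3),q.max(0).round(3))
# photometer
p0=WT[int(375*.7),int(310*.7)]; print("photo",p0)
for n,W in(("top",WT),("scene",WS)):
    m=(abs(W[...,2]-.11)<.004)&(np.hypot(W[...,0]-p0[0],W[...,1]-p0[1])<.16)&(W[...,0]<p0[0]+.1)
    r=cv2.minAreaRect((W[m][:,:2]*1000).astype(np.float32)); print(n,"box",r,cv2.boxPoints(r).round(0).tolist())
for nm,u,v in(("beaker",400,358),("jar",411,284),("brown",382,222),("dish",339,244),("tray",493,238),("squeeze",645,292),("cap",176,340),("pinkfar",617,212),("pinknear",600,397)):
    print(nm,WT[int(v*.7),int(u*.7)].round(3))
def crop(im,u,v,w,h,name):
    cv2.imwrite(name,cv2.resize(im[v:v+h,u:u+w,::-1],(w*6,h*6),interpolation=cv2.INTER_CUBIC))
a=cv2.resize(T["im"][195:250,335:405],(420,330),interpolation=cv2.INTER_CUBIC)
b=cv2.resize(S["im"][130:215,200:265],(380,500),interpolation=cv2.INTER_CUBIC)
C=np.zeros((600,800,3),np.uint8);C[:330,:420]=a;C[:500,420:]=b
cv2.imwrite("pics/c1.png",C[:,:,::-1])
a=cv2.resize(T["im"][200:240,200:245],(405,360),interpolation=cv2.INTER_CUBIC)
b=cv2.resize(S["im"][235:290,315:365],(395,434),interpolation=cv2.INTER_CUBIC)
C=np.zeros((600,800,3),np.uint8);C[:360,:405]=a;C[:434,405:]=b
cv2.imwrite("pics/c2.png",C[:,:,::-1])
```

```text
edge fit [-3.58922478e-04  9.46291156e-01] -0.00191738943367581
near stand [ 0.56674391 -0.23455278  0.12834689]
top foot pts 367 [ 0.52457745 -0.30731403] [ 0.64509257 -0.18917526]
top 0.12 110 [ 0.575 -0.251  0.12 ] [ 0.552 -0.327  0.114] [ 0.594 -0.179  0.126]
top 0.15 129 [ 0.55  -0.255  0.15 ] [ 0.529 -0.33   0.144] [ 0.56  -0.181  0.156]
top 0.18 26 [ 0.519 -0.25   0.179] [ 0.508 -0.323  0.174] [ 0.533 -0.192  0.186]
top 0.2 69 [ 0.495 -0.256  0.203] [ 0.484 -0.322  0.194] [ 0.513 -0.193  0.206]
top 0.21 173 [ 0.493 -0.258  0.208] [ 0.484 -0.323  0.204] [ 0.503 -0.194  0.214]
scene foot pts 484 [ 0.52647596 -0.31763117] [ 0.65411123 -0.18709532]
scene 0.12 172 [ 0.576 -0.246  0.12 ] [ 0.555 -0.331  0.114] [ 0.592 -0.178  0.126]
scene 0.15 176 [ 0.552 -0.252  0.15 ] [ 0.53  -0.33   0.144] [ 0.567 -0.18   0.156]
scene 0.18 33 [ 0.521 -0.252  0.18 ] [ 0.505 -0.322  0.174] [ 0.541 -0.191  0.186]
scene 0.2 90 [ 0.501 -0.259  0.202] [ 0.488 -0.325  0.194] [ 0.523 -0.192  0.206]
scene 0.21 81 [ 0.499 -0.251  0.207] [ 0.489 -0.318  0.204] [ 0.509 -0.191  0.214]
photo [0.43691327 0.21876301 0.11384851]
top box ((429.51446533203125, 227.27928161621094), (199.1076202392578, 178.5811004638672), 85.96939849853516) [[333.0, 134.0], [512.0, 122.0], [526.0, 320.0], [347.0, 333.0]]
scene box ((438.0357971191406, 229.37338256835938), (199.04595947265625, 183.72158813476562), 86.52249908447266) [[340.0, 136.0], [524.0, 124.0], [536.0, 323.0], [352.0, 334.0]]
beaker [0.483 0.022 0.006]
jar [ 0.649 -0.005  0.076]
brown [0.79  0.059 0.105]
dish [0.773 0.172 0.003]
tray [ 0.772 -0.21   0.027]
squeeze [ 0.602 -0.515  0.149]
cap [0.525 0.532 0.09 ]
pinkfar [ 0.753 -0.435  0.242]
pinknear [ 0.376 -0.371  0.245]
```

View pics/c1.png

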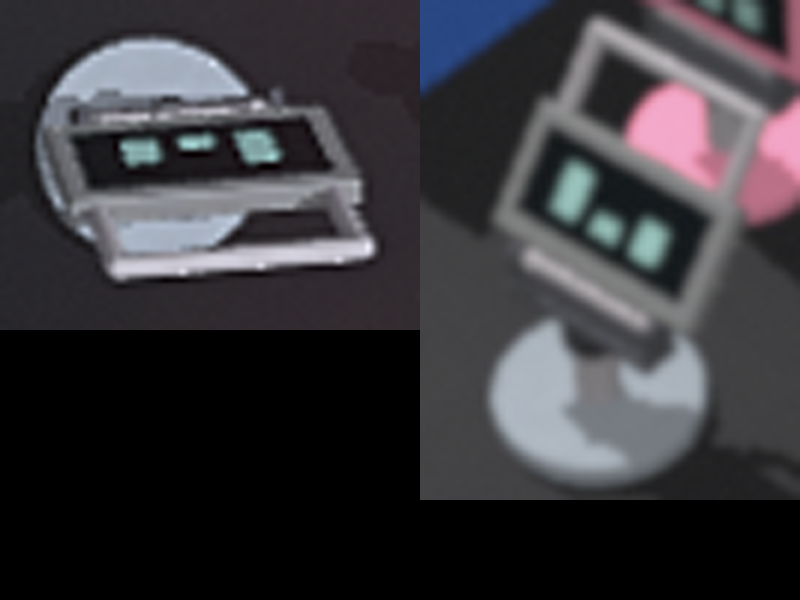

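View pics/c2.png

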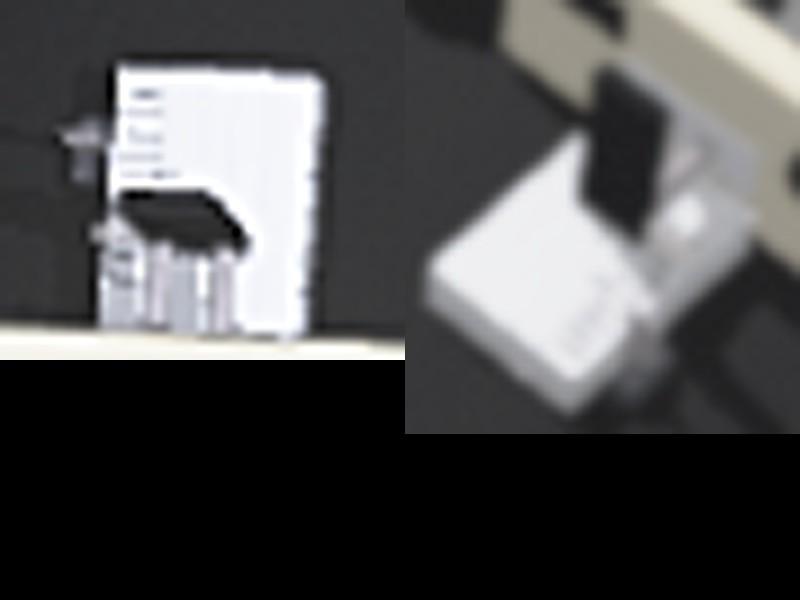

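The crops show the grey stand with a dark front. The screen leans back about 42° and faces roughly +x, and the bar's ends are at top-crop (110,270) and (370,245). In the second crop the tab is at (180,215), the white pointer at (110,230) and the steel marker at (80,135). Next I'll fit the bar and calibrate the heights.

Run:
```python
from h import *
o=telemetry.get_obs()
for n in("top","scene"):
    D=np.load(n+"0.npz");W=cloud(n,D["d"])
    g=lambda x0,x1,y0,y1,z0,z1:W[(W[...,0]>x0)&(W[...,0]<x1)&(W[...,1]>y0)&(W[...,1]<y1)&(W[...,2]>z0)&(W[...,2]<z1)]
    b=g(.55,.7,.3,.45,-.02,.02);print(n,"bench z",np.median(b[:,2]), "near stand",np.median(g(.6,.7,-.15,-.08,-.02,.02)[:,2]))
    b=g(.35,.5,.15,.3,.1,.12);print(" box z",np.median(b[:,2]))
    b=g(.47,.525,-.34,-.17,.195,.225)
    vx,vy,x0,y0=cv2.fitLine(b[:,:2].astype(np.float32),cv2.DIST_HUBER,0,.01,.01).ravel()
    print(" bar",len(b),b.mean(0).round(4),np.percentile(b[:,2],95),"ydir yaw deg",np.degrees(np.arctan2(-vx*np.sign(vy),abs(vy))),b[:,1].min(),b[:,1].max(), "x at y=-.256", x0+(-.256-y0)*vx/vy)
    # tab, marker
    b=g(.53,.62,.18,.25,.09,.125);print(" tabtop",len(b),b.mean(0).round(4) if len(b) else 0,b.min(0).round(3),b.max(0).round(3))
    b=g(.56,.66,.25,.29,.025,.06);print(" marker?",len(b),b.round(3).tolist()[:25])
    b=g(.5,.7,.16,.29,.02,.032)
    if len(b): print(" shelf",len(b),b.min(0).round(3),b.max(0).round(3),cv2.minAreaRect((b[:,:2]*1000).astype(np.float32)))
    print(" tcp px",proj(n,o["ee_pos"]))
```

```text
top bench z -0.000632080640691606 near stand -0.001264650768079054
 box z 0.11049066121980991
 bar 203 [ 0.4937 -0.2569  0.2069] 0.211712927954941 ydir yaw deg 2.8873508 -0.3226995855674671 -0.1929040561639605 x at y=-.256 0.4929736
 tabtop 51 [0.5628 0.2178 0.1111] [0.557 0.201 0.091] [0.568 0.238 0.12 ]
 marker? 25 [[0.63, 0.251, 0.026], [0.623, 0.251, 0.027], [0.62, 0.251, 0.026], [0.603, 0.268, 0.042], [0.603, 0.265, 0.04], [0.602, 0.26, 0.047], [0.602, 0.258, 0.044], [0.605, 0.257, 0.03], [0.606, 0.254, 0.026], [0.606, 0.251, 0.025], [0.602, 0.265, 0.025], [0.602, 0.258, 0.026], [0.602, 0.254, 0.028], [0.602, 0.251, 0.026], [0.598, 0.25, 0.028], [0.594, 0.253, 0.03], [0.595, 0.251, 0.026], [0.588, 0.254, 0.026], [0.584, 0.254, 0.027], [0.567, 0.257, 0.045], [0.568, 0.254, 0.042], [0.568, 0.251, 0.039], [0.565, 0.254, 0.041], [0.564, 0.257, 0.026], [0.564, 0.25, 0.025]]
 shelf 482 [0.528 0.178 0.02 ] [0.631 0.268 0.032] ((581.0245361328125, 224.8278045654297), (90.41173553466797, 100.82327270507812), 85.55549621582031)
 tcp px [[490.28375122 369.69587069]]
scene bench z -0.001713
[... 362 characters left out ...]
, 0.041], [0.569, 0.252, 0.035], [0.568, 0.255, 0.038], [0.573, 0.255, 0.037], [0.569, 0.256, 0.034], [0.571, 0.251, 0.025], [0.567, 0.256, 0.025], [0.58, 0.254, 0.027], [0.58, 0.257, 0.031], [0.582, 0.255, 0.026], [0.588, 0.256, 0.027], [0.605, 0.255, 0.04], [0.595, 0.253, 0.027], [0.609, 0.258, 0.042], [0.609, 0.261, 0.045], [0.605, 0.252, 0.026], [0.611, 0.259, 0.04], [0.611, 0.263, 0.043], [0.61, 0.266, 0.046], [0.603, 0.266, 0.037], [0.609, 0.255, 0.028], [0.606, 0.257, 0.027], [0.605, 0.26, 0.028]]
 shelf 525 [0.514 0.161 0.02 ] [0.64  0.289 0.032] ((577.9430541992188, 222.12722778320312), (128.0272979736328, 122.51559448242188), 87.35466003417969)
 tcp px [[256.51653212  51.74098964]]
```

```bash
cat >> h.py <<'E'
from scipy.spatial.transform import Rotation as Ro
def inc(pos,rpy=None):
    o=telemetry.get_obs(); A=Ro.from_euler("xyz",o["tcp_rot"],degrees=True)
    B=A if rpy is None else Ro.from_euler("xyz",rpy,degrees=True)
    s=A.inv().apply(np.array(pos)-o["ee_pos"])*1000; r=(A.inv()*B).as_rotvec(degrees=True)
    print(s.round(1).tolist(),r.round(2).tolist())
E
python3 - <<'E'
from h import *
inc([.131,-.534,.40]);inc([.497,-.257,.40],[180,0,93]);inc([.497,-.257,.28],[180,0,93])
E
```

```text
[0.4, -0.2, -150.3] [0.0, 0.0, 0.0]
[421.7, -182.3, -150.1] [-0.06, -0.05, -79.26]
[421.7, -182.2, -30.1] [-0.06, -0.05, -79.26]
```

Emit:
play_rows --increments '[[[0,0,-50],[0,0,0],0],[[0,0,-100],[0,0,0],0],[[0,0,-150],[0,0,0],0],[[40,-17,-150],[0,0,-7.5],0],[[80,-35,-150],[0,0,-15],0],[[120,-52,-150],[0,0,-22.5],0],[[160,-69,-150],[0,0,-30],0],[[200,-86,-150],[0,0,-37.5],0],[[240,-104,-150],[0,0,-45],0],[[280,-121,-150],[0,0,-52.5],0],[[320,-138,-150],[0,0,-60],0],[[360,-156,-150],[0,0,-67.5],0],[[400,-173,-150],[0,0,-75],0],[[422,-182,-150],[0,0,-79.3],0],[[422,-182,-110],[0,0,-79.3],0],[[422,-182,-70],[0,0,-79.3],0],[[422,-182,-30],[0,0,-79.3],0],[[422,-182,-30],[0,0,-79.3],0],[[422,-182,-30],[0,0,-79.3],0]]'

```text
time: 2.0
ee_pos: [0.497, -0.2571, 0.2811]
tcp_rot: [-180.0, -0.0, 93.0]
wrist_force: [0.7, -0.1, 1.3]
opening: 0.0848
grasp_force: 0.0
```

Run:
```python
from h import *
print(telemetry.get_obs()["ee_pos"],telemetry.get_obs()["tcp_rot"])
im1,d1=camera("top");im2,d2=camera("scene")
np.savez("top1.npz",im=im1,d=d1);np.savez("scene1.npz",im=im2,d=d2)
W=cloud("scene",d2);
# compare: fingertips in scene cloud
e=telemetry.get_obs()["ee_pos"]
b=W[(abs(W[...,0]-e[0])<.08)&(abs(W[...,1]-e[1])<.06)&(W[...,2]>.24)&(W[...,2]<.32)]
print(len(b),b.min(0),b.max(0),np.median(b,0))
a=cv2.resize(im1[180:260,320:420],(400,320),interpolation=cv2.INTER_CUBIC)
b=cv2.resize(im2[70:215,190:290],(400,580),interpolation=cv2.INTER_CUBIC)
C=np.zeros((600,800,3),np.uint8);C[:320,:400]=a;C[:580,400:]=b
cv2.imwrite("pics/c3.png",C[:,:,::-1])
```

```text
[ 0.49704905 -0.25713314  0.28110219] [-1.79966595e+02 -1.69373629e-02  9.30375121e+01]
130 [ 0.42079348 -0.27061225  0.27400679] [ 0.55989439 -0.23841354  0.31971508] [ 0.45999543 -0.25125864  0.29674917]
```

View pics/c3.png

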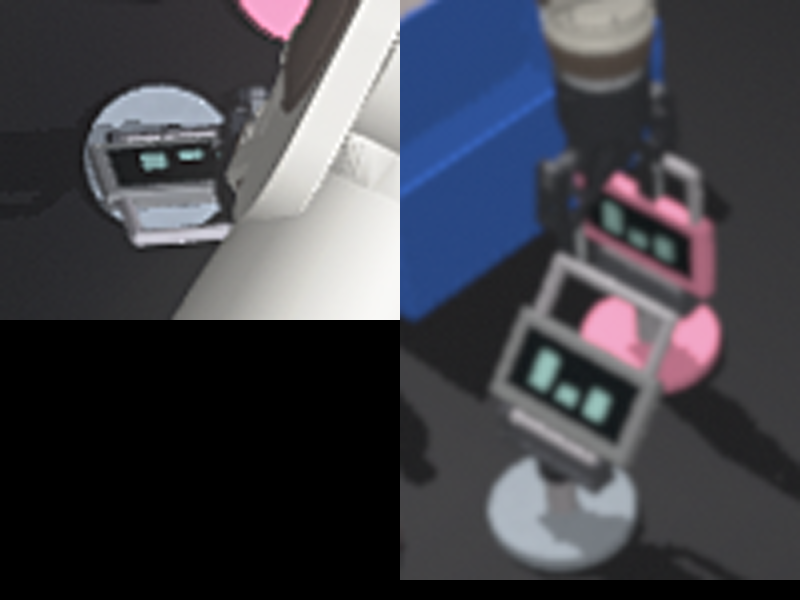

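The gripper hangs centred over the grey readout's bar at about (600,270) in the right crop. I'll descend and close.

Emit:
play_rows --increments '[[[0,0,30],[0,0,0],0],[[0,0,55],[0,0,0],0],[[0,0,75],[0,0,0],0],[[0,0,75],[0,0,0],0],[[0,0,75],[0,0,0],0.4],[[0,0,75],[0,0,0],0.7],[[0,0,75],[0,0,0],0.9],[[0,0,75],[0,0,0],1],[[0,0,75],[0,0,0],1],[[0,0,75],[0,0,0],1],[[0,0,75],[0,0,0],1],[[0,0,75],[0,0,0],1]]' --grip_force 30

```text
time: 3.3
ee_pos: [0.4963, -0.2574, 0.2061]
tcp_rot: [-179.9, 0.0, 93.0]
wrist_force: [-7.6, 0.5, 5.0]
opening: 0.0109
grasp_force: 29.4
```

Emit:
play_rows --increments '[[[0.6,5,-4],[0,0,0.4],1],[[1.1,10.2,-7.8],[0,0,0.8],1],[[1.5,15.3,-11.2],[0,0,1.2],1],[[1.8,20.4,-14.3],[0,0,1.5],1],[[2.1,25.8,-17.2],[0,0,1.9],1],[[2.3,31.2,-19.9],[0,0,2.3],1],[[2.4,36.8,-22.3],[0,0,2.6],1],[[2.5,42.3,-24.5],[0,0,3],1],[[2.5,42.3,-24.5],[0,0,3],1],[[2.5,42.3,-24.5],[0,0,3],1],[[2.5,42.3,-24.5],[0,0,3],1]]'

```text
time: 4.4
ee_pos: [0.5391, -0.253, 0.2317]
tcp_rot: [179.9, 0.1, 90.0]
wrist_force: [-3.2, -1.7, 9.8]
opening: 0.011
grasp_force: 29.6
```

```bash
cat >> h.py <<'E'
def screen(n,d):
    W=cloud(n,d)
    m=(abs(W[...,0]-.56)<.09)&(abs(W[...,1]+.253)<.1)&(W[...,2]>.105)&(W[...,2]<.16)
    p=W[m]; c=np.median(p,0)
    for _ in range(8):
        n_=np.linalg.svd(p-p.mean(0),full_matrices=False)[2][2]; r=(p-p.mean(0))@n_; k=abs(r)<max(.003,1.5*np.median(abs(r))); p=p[k]
    n_*=np.sign(n_[0]); print(n,len(p),"tilt",np.degrees(np.arcsin(n_[2])).round(2),"yaw",np.degrees(np.arctan2(n_[1],n_[0])).round(2),p.mean(0).round(4))
E
python3 - <<'E'
from h import *
for n in("top","scene"):
    screen(n,np.load(n+"0.npz")["d"])
im,d=camera("scene");np.savez("scene2.npz",im=im,d=d);screen("scene",d)
im,d=camera("top");screen("top",d)
E
```

```text
top 476 tilt 40.82 yaw 3.55 [ 0.563  -0.2541  0.135 ]
scene 436 tilt 41.61 yaw 4.13 [ 0.5646 -0.2513  0.1348]
scene 334 tilt 18.32 yaw 1.33 [ 0.5823 -0.2512  0.1345]
top 52 tilt 17.68 yaw 2.05 [ 0.5793 -0.2159  0.134 ]
```

Emit:
play_rows --increments '[[[0.7,-2.5,0.9],[0,0,0.8],1],[[0.7,-2.5,0.9],[0,0,0.8],1],[[0.7,-2.5,0.9],[0,0,0.8],1],[[0.7,-2.5,0.9],[0,0,0.8],0.8],[[0.7,-2.5,0.9],[0,0,0.8],0.5],[[0.7,-2.5,0.9],[0,0,0.8],0],[[0.7,-2.5,0.9],[0,0,0.8],0],[[0.7,-2.5,0.9],[0,0,0.8],0],[[0.7,-2.5,-30],[0,0,0.8],0],[[0.7,-2.5,-75],[0,0,0.8],0],[[0.7,-2.5,-120],[0,0,0.8],0],[[0.7,-2.5,-120],[0,0,0.8],0]]'

```text
time: 5.7
ee_pos: [0.5376, -0.2521, 0.3567]
tcp_rot: [179.5, 0.2, 89.2]
wrist_force: [1.1, -0.4, 0.9]
opening: 0.0851
grasp_force: 0.0
```

Run:
```python
from h import *
print(telemetry.get_obs()["ee_pos"])
im,d=camera("scene");np.savez("scene3.npz",im=im,d=d);screen("scene",d)
im,d=camera("top");screen("top",d)
```

```text
[ 0.53756137 -0.25207324  0.35674815]
scene 333 tilt 19.42 yaw 0.35 [ 0.582  -0.2537  0.1335]
top 90 tilt 19.0 yaw 1.0 [ 0.5784 -0.2317  0.1373]
```

The screen reads about 19.3° of tilt and 0.5° of yaw, which is good. Next I'll go over the tab with the fingers partly closed.

Run:
```python
from h import *
inc([.571,.219,.33],[180,0,86.2]);inc([.571,.219,.18],[180,0,86.2])
```

```text
[471.5, 27.3, 20.4] [0.12, 0.05, 3.04]
[471.6, 27.0, 170.4] [0.12, 0.05, 3.04]
```

Emit:
play_rows --increments '[[[45,3,5],[0,0,0.5],0.3],[[90,6,10],[0,0,1],0.56],[[135,9,20],[0,0,1.5],0.56],[[180,12,20],[0,0,2],0.56],[[225,15,20],[0,0,2.5],0.56],[[270,18,20],[0,0,3],0.56],[[315,21,20],[0,0,3],0.56],[[360,24,20],[0,0,3],0.56],[[405,27,20],[0,0,3],0.56],[[450,27,20],[0,0,3],0.56],[[471.5,27,50],[0,0,3],0.56],[[471.5,27,95],[0,0,3],0.56],[[471.5,27,140],[0,0,3],0.56],[[471.5,27,170],[0,0,3],0.56],[[471.5,27,170],[0,0,3],0.56],[[471.5,27,170],[0,0,3],0.56]]'

```text
time: 7.4
ee_pos: [0.5696, 0.2191, 0.1795]
tcp_rot: [-179.9, 0.0, 86.2]
wrist_force: [-0.6, -1.0, 1.2]
opening: 0.0378
grasp_force: 0.0
```

Run:
```python
from h import *
im1,d1=camera("top");im2,d2=camera("scene")
np.savez("top4.npz",im=im1,d=d1);np.savez("scene4.npz",im=im2,d=d2)
a=cv2.resize(im1[180:260,180:280],(400,320),interpolation=cv2.INTER_CUBIC)
b=cv2.resize(im2[200:290,305:370],(400,554),interpolation=cv2.INTER_CUBIC)
C=np.zeros((600,800,3),np.uint8);C[:320,:400]=a;C[:554,400:]=b
cv2.imwrite("pics/c4.png",C[:,:,::-1])
```

```text
(no output)
```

View pics/c4.png

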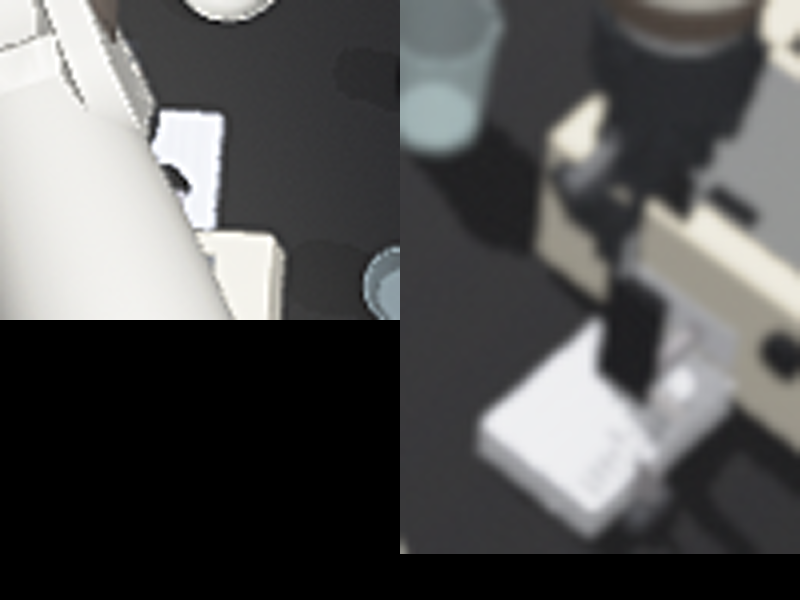

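The scene crop shows the fingers above the tab at (635,335), but their centring isn't clear. I'll measure it within the scene-camera frame.

Run:
```python
from h import *
D=np.load("scene4.npz");W=cloud("scene",D["d"]);S0=cloud("scene",np.load("scene0.npz")["d"])
g=D["im"].mean(-1)
for z in np.arange(.03,.24,.01):
    m=(abs(W[...,2]-z)<.005)&(W[...,0]>.535)&(W[...,0]<.64)&(W[...,1]>.18)&(W[...,1]<.245)
    p=W[m]
    if len(p): print(z.round(3),len(p),"x",p[:,0].min().round(4),np.percentile(p[:,0],[50,90]).round(4),"y",p[:,1].min().round(4),p[:,1].max().round(4))
```

```text
0.03 167 x 0.5436 [0.5998 0.6291] y 0.1801 0.2448
0.04 30 x 0.564 [0.5723 0.5738] y 0.2005 0.2434
0.05 29 x 0.5369 [0.5684 0.5755] y 0.2018 0.2381
0.06 25 x 0.5449 [0.5728 0.5753] y 0.2023 0.2387
0.07 21 x 0.5678 [0.5722 0.5749] y 0.2054 0.2358
0.08 21 x 0.5679 [0.5724 0.5758] y 0.2019 0.238
0.09 23 x 0.5659 [0.5716 0.5745] y 0.2007 0.2388
0.1 22 x 0.5625 [0.5722 0.5741] y 0.2046 0.2369
0.11 33 x 0.5606 [0.5704 0.5743] y 0.2037 0.2352
0.12 8 x 0.5677 [0.5717 0.5734] y 0.2024 0.2369
0.16 5 x 0.5496 [0.5541 0.5795] y 0.2144 0.2329
0.17 20 x 0.5525 [0.5575 0.6028] y 0.2125 0.2324
0.18 30 x 0.5483 [0.5566 0.6049] y 0.2135 0.2346
0.19 19 x 0.5472 [0.5943 0.6031] y 0.2205 0.233
0.2 19 x 0.548 [0.555  0.6039] y 0.2197 0.2341
0.21 35 x 0.5447 [0.6016 0.6213] y 0.2083 0.2353
0.22 26 x 0.5362 [0.6037 0.6252] y 0.2076 0.2373
0.23 51 x 0.5495 [0.5981 0.6284] y 0.2057 0.239
```

Emit:
play_rows --increments '[[[-3,-2,20],[0,0,0],0.56],[[-3,-2,45],[0,0,0],0.56],[[-3,-2,65],[0,0,0],0.56],[[-3,-2,79],[0,0,0],0.56],[[-3,-2,79],[0,0,0],0.56],[[-3,-2,79],[0,0,0],0.7],[[-3,-2,79],[0,0,0],0.85],[[-3,-2,79],[0,0,0],1],[[-3,-2,79],[0,0,0],1],[[-3,-2,79],[0,0,0],1],[[-3,-2,79],[0,0,0],1]]' --grip_force 40

```text
time: 8.6
ee_pos: [0.5681, 0.2167, 0.1025]
tcp_rot: [179.9, -0.1, 86.2]
wrist_force: [-4.5, 0.8, 5.6]
opening: 0.0091
grasp_force: 39.5
```

Run:
```python
from h import *
im2,d2=camera("scene");np.savez("scene5.npz",im=im2,d=d2)
W=cloud("scene",d2)
for nm,X in(("0",cloud("scene",np.load("scene0.npz")["d"])),("now",W)):
    m=(X[...,2]>.045)&(X[...,2]<.078)&(X[...,0]>.555)&(X[...,0]<.65)&(X[...,1]>.205)&(X[...,1]<.236)
    print(nm,m.sum(),np.median(X[m],0))
a=cv2.resize(im2[235:290,320:365],(491,600),interpolation=cv2.INTER_CUBIC)
cv2.imwrite("pics/c5.png",a[:,:,::-1])
```

```text
0 62 [0.57240451 0.22092287 0.06114474]
now 49 [0.57603316 0.22405781 0.05858819]
```

View pics/c5.png

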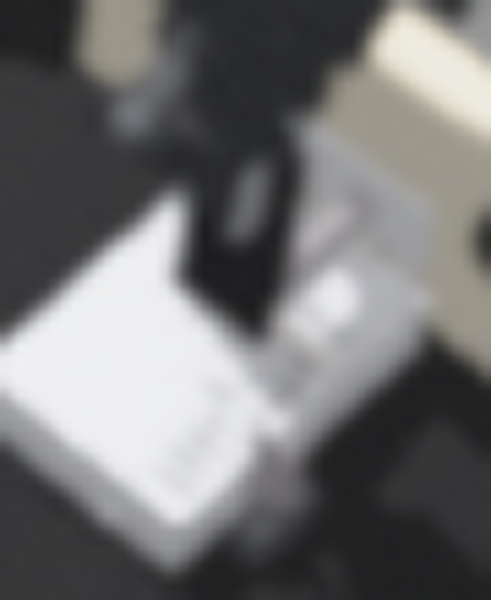

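Emit:
play_rows --increments '[[[0,6,0],[0,0,0],1],[[0,12,0],[0,0,0],1],[[0,18,0],[0,0,0],1],[[0,24,0],[0,0,0],1],[[0,29,0],[0,0,0],1],[[0,33,0],[0,0,0],1],[[0,33,0],[0,0,0],1],[[0,33,0],[0,0,0],1],[[0,33,0],[0,0,0],1]]'

```text
time: 9.55
ee_pos: [0.6003, 0.2146, 0.1025]
tcp_rot: [-180.0, -0.1, 86.3]
wrist_force: [-7.8, -0.7, 7.1]
opening: 0.0091
grasp_force: 40.0
```

Run:
```python
from h import *
ims=[];ds=[]
for _ in range(4):
    im2,d2=camera("scene"); ims.append(im2.astype(float)); ds.append(d2)
im2=np.mean(ims,0); np.savez("scene6.npz",im=im2,d=np.median(ds,0))
im1,d1=camera("top")
W=cloud("scene",np.median(ds,0)); y=np.radians(-3.8); ex=np.array([np.cos(y),np.sin(y),0]); ey=np.array([-np.sin(y),np.cos(y),0]); o=np.array([.567,.2195,0])
def show(nm,W):
    P=np.stack([(W-o)@ex,(W-o)@ey,W[...,2]],-1)
    m=(P[...,0]>-.01)&(P[...,0]<.06)&(P[...,1]>.02)&(P[...,1]<.06)&(P[...,2]>.033)&(P[...,2]<.06)
    v,u=np.where(m)
    print(nm);[print(b,a,(P[a,b]*1000).round(1).tolist()) for a,b in zip(v,u)]
show("scene now",W)
show("scene 0",cloud("scene",np.load("scene0.npz")["d"]))
show("top 0",cloud("top",np.load("top0.npz")["d"])); show("top now",cloud("top",d1))
a=cv2.resize(im2[240:290,320:365].astype(np.uint8),(540,600),interpolation=cv2.INTER_CUBIC)
cv2.imwrite("pics/c6.png",a[:,:,::-1])
```

```text
scene now
339 270 [35.7, 21.2, 44.6]
339 271 [39.4, 24.2, 46.1]
340 271 [34.6, 24.7, 41.6]
339 272 [36.9, 23.1, 36.8]
340 272 [37.1, 26.9, 41.0]
341 272 [37.2, 30.6, 45.0]
340 273 [37.2, 27.5, 36.2]
341 273 [37.7, 31.5, 41.0]
342 273 [36.6, 34.3, 42.8]
343 273 [30.4, 34.0, 35.8]
341 274 [37.6, 32.0, 35.8]
342 274 [38.2, 36.0, 40.6]
343 274 [37.6, 39.2, 43.5]
342 275 [38.2, 36.6, 35.7]
343 275 [38.4, 40.3, 39.9]
344 275 [39.2, 44.4, 45.2]
343 276 [38.0, 40.7, 34.3]
344 276 [40.2, 45.6, 42.0]
345 276 [36.6, 46.9, 39.5]
346 276 [35.8, 50.0, 42.0]
344 277 [38.0, 44.9, 33.2]
345 277 [38.0, 48.4, 37.0]
346 277 [38.8, 52.5, 42.4]
345 278 [40.3, 50.5, 36.1]
346 278 [37.3, 52.2, 34.7]
scene 0
346 264 [2.3, 21.5, 43.1]
347 264 [-4.9, 20.6, 34.7]
346 265 [3.9, 23.2, 41.0]
347 265 [-0.2, 24.2, 37.7]
348 265 [2.3, 29.4, 45.7]
347 266 [3.4, 27.1, 38.9]
348 266 [0.9, 29.1, 38.4]
349 266 [2.3, 33.6, 44.5]
350 266 [0.8, 36.2, 45.7]
348 267 [5.6, 32.7, 41.4]
349 267 [-0.1, 32.7, 35.5]
350 267 [-0.9, 35.8, 37.8]
349 268 [3.5, 35.6, 36.7]
350 268 [-0.0, 37.0, 34.4]
343 274 [35.3, 37.8, 39.5]
343 275 [39.8, 41.2, 42.4]
344 275 [39.3, 44.5, 45.5]
343 276 [41.1, 42.6, 39.8]
344 276 [40.7, 45.9, 42.9]
345 276 [40.2, 49.2, 45.9]
346 276 [33.1, 48.3, 37.2]
345 277 [38.9, 49.0, 38.6]
346 277 [38.2, 52.1, 41.3]
345 278 [40.8, 50.8, 37.0]
346 278 [37.3, 52.2, 34.7]
345 279 [41.7, 52.0, 33.6]
top 0
207 215 [32.4, 50.9, 42.0]
208 215 [32.9, 47.9, 40.2]
209 215 [31.9, 43.1, 46.7]
210 215 [32.6, 40.3, 43.9]
210 225 [-2.0, 37.1, 44.9]
211 225 [-1.3, 34.4, 41.7]
212 225 [-0.7, 31.5, 39.2]
213 225 [-0.9, 27.7, 41.1]
211 226 [-4.6, 34.3, 40.8]
212 226 [-5.4, 29.6, 47.3]
213 226 [-4.5, 27.2, 42.2]
214 226 [-4.3, 23.8, 42.0]
top now
```

View pics/c6.png

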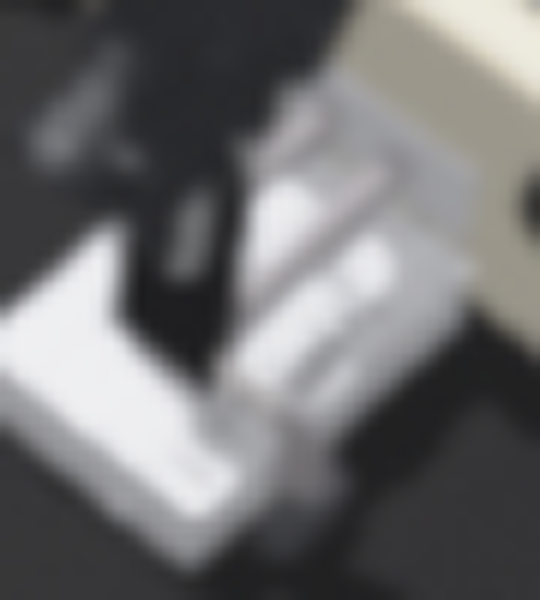

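The pointer and the marker plate now form one line, from (215,395) to (330,470). The depth puts the pointer about 1.3 mm short, so I'll nudge it 1 mm and hold.

Emit:
play_rows --increments '[[[0,1,0],[0,0,0],1],[[0,1,0],[0,0,0],1],[[0,1,0],[0,0,0],1],[[0,1,0],[0,0,0],1],[[0,1,0],[0,0,0],1],[[0,1,0],[0,0,0],1],[[0,1,0],[0,0,0],1],[[0,1,0],[0,0,0],1],[[0,1,0],[0,0,0],1],[[0,1,0],[0,0,0],1]]'

```text
time: 10.8
ee_pos: [0.6012, 0.2145, 0.1025]
tcp_rot: [-180.0, -0.0, 86.3]
wrist_force: [-9.4, 0.4, 6.7]
opening: 0.0095
grasp_force: 40.0
```

Run:
```python
from h import *
d=np.median([camera("scene")[1] for _ in range(5)],0); screen("scene",d)
y=np.radians(-3.8); ex=np.array([np.cos(y),np.sin(y),0]); ey=np.array([-np.sin(y),np.cos(y),0]); o=np.array([.567,.2195,0])
W=cloud("scene",d);P=np.stack([(W-o)@ex,(W-o)@ey,W[...,2]],-1)*1000
for a,b in((24,36.5),(39,53)):
    m=(P[...,0]>25)&(P[...,0]<50)&(P[...,1]>a)&(P[...,1]<b)&(P[...,2]>33)&(P[...,2]<50)
    print(m.sum(),np.median(P[m],0).round(1),P[m][:,0].round(1))
o=telemetry.get_obs();print(o["time"],o["ee_pos"],o["grasp_force"],o["opening"])
```

```text
scene 438 tilt 18.48 yaw 1.03 [ 0.5818 -0.2519  0.1342]
9 [37.9 32.2 38.1] [38.  37.1 38.3 37.6 38.9 36.6 38.9 36.6 37.9]
11 [38.2 47.4 39.1] [37.9 36.  39.2 39.5 37.4 34.3 38.8 38.1 39.1 39.3 38.2]
11.05 [0.60120499 0.21454125 0.10255555] 39.99984383583069 0.009353089140220944
```

The pointer and marker agree to within about 1 mm and the screen is within tolerance, so I'm handing in.

```bash
python3 -c "
from h import *
print(workorder.job_done())"
```

```text
the job is handed in; nothing more can be done
None
```

I handed the job in at about 11 s with the gripper still holding the slide at 40 N, its pointer within about 1 mm of the marker, and the screen square to the far edge within about 1° and leaning back 18–19° (all camera measurements); the hand-in gave no verdict.

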